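Shim the rocking shop scale

TASK

The counter scale rocks because its front left screw foot has seized too high off the counter. Slide the flat packer under that foot, then slide the tapered shim, thin end first, in on top of the packer until it is just snug and all four feet share the load, never forcing the shims so hard that another foot comes light, nor shoving the scale along the counter. Then press down on that corner with about 10 N to prove that it no longer rocks, let go, and leave the things around it where they are.

Things in the scene. Friction and masses are not known exactly. Their poses are not given: they have to be found in the camera images.
- scale: Shop price scale, loose, about 3 to 4.2 kg, white, 340 mm deep (x) by 320 wide (y), key console towards the robot, steel pan behind. Origin: middle of the footprint, level with the soles of the three good feet; x from front to back, y to its left, z up. Underside at z 22 mm. The front 35 mm are a flat ledge at z 50; the console then rises to 90 at 125 mm behind the front edge; pan to 101.
- foot_spot (a point): Point on the housing's underside on the axis of the seized front left foot: x -145, y +135, z +22 mm in the scale's frame (25 mm in from front and left edges), axes as the scale's. The foot is a 26 mm pad (bears like a 21 mm square); its sole hangs 12.5 to 16.5 mm over the counter, not told exactly. 3 to 4 N on this corner make the scale rock down.
- corner_top (a point): Middle of the flat ledge on top of the scale's front left corner, x -152.5, y +135, z +50 mm in its frame: where to press. Axes as the scale's.
- foot_front_right: The scale's good foot at its front right (x -145, y -135 mm in the scale's frame), a 26 mm rubber pad standing on the counter; origin at the middle of its sole. The two back feet (x +145, y +-135 mm) are alike. Of these three it is the first to lose its load when the tapered shim is driven too hard.
- packer_mid (a point): Centre of the flat packer: a loose plywood strip 120 mm long (its x), 40 mm wide (its y), 8 mm thick, 30 g, lying flat. Either end may go in first.
- wedge_mid (a point): Point in the tapered shim, half-way along and across, 3.5 mm above its underside. A loose softwood wedge 120 mm long (x), 36 mm wide (y), 20 g, lying on its flat underside; thickness falls evenly from 12 mm at its -x end to 2 mm at its +x end. Slid under load it rubs with a friction of about 0.5 to 0.65 above and below, and stays where it is left.
- table: The counter top, white laminate, its top at z = 0.
- jar_mid (a point): Bystander: closed amber glass jar, 84 mm across, 150 mm high; point half-way up its axis.
- mug_mid (a point): Bystander: white mug, 80 mm across, 85 mm high; point half-way up its axis.
- tape_mid (a point): Bystander: roll of clear packing tape lying flat, 100 mm across, 48 mm high; its centre.
- wedge_thin (a point): Middle of the tapered shim's thin end, at its underside, 60 mm in +x from the shim's middle. Once the shim touches the foot, 12 mm of travel raise its top by 1 mm and the push needed grows by some 8 N for each mm of travel, so push slowly; 5 to 8 N is snug; from 10 or 12 N it is wedged too hard, the front right foot comes light and then lifts.
Not all that is in view belongs to the job. Of the things that look like the part that bears packer_mid, the larger one is meant. What is shaped like the part that bears wedge_mid but red is not meant.

How it is judged (in metres and radians):
On the way, in this order (a step that is already met when the one before it is completed fails the run):
1. the packer lies flat on the counter under the seized foot, released (x of foot_spot in the frame of packer_mid between -0.055 and 0.055 m and y of foot_spot in the frame of packer_mid between -0.014 and 0.014 m and height (world z) of packer_mid below 0.007 m and angle between packer_mid's own z axis and vertical below 0.05 rad and contact force between the fingers and packer below 0.2 N), for 0.2 s.
2. the tapered shim bears between the packer and the scale (contact force between wedge and scale above 1 N and contact force between wedge and packer above 1 N), for 0.2 s.
3. the front left corner of the scale is pressed down with more than 5 N and stays put (contact force between any of the fingers, the arm and scale above 5 N and horizontal distance between the grasp point and corner_top below 0.06 m and contact force between wedge and scale above 1 N), for 0.2 s.
At the end, for the whole second after the job is handed in: The packer lies flat under the seized foot, whose axis is within 14 mm of its centre line; the tapered shim lies on it, centred to 14 mm, carrying at least 1 N of the scale; the front right foot (and so the back ones) still bears on the counter with at least 3 N; all is at rest (all of step 2 and contact force between foot_front_right and table above 3 N and x of foot_spot in the frame of packer_mid between -0.055 and 0.055 m and y of foot_spot in the frame of packer_mid between -0.014 and 0.014 m and y of foot_spot in the frame of wedge_mid between -0.014 and 0.014 m and height (world z) of packer_mid below 0.007 m and angle between packer_mid's own z axis and vertical below 0.05 rad and linear speed of each of scale, wedge below 0.01 m/s); the robot touches nothing.
It fails at once if the scale is shoved more than 6 mm from where it stood (distance of scale from where it was at the start of the episode above 0.006 m).
It fails at once if the scale is jacked up: its front right foot is lifted more than 4 mm (height (world z) of foot_front_right above 0.004 m).
It fails at once if the robot presses on the scale with more than 40 N (contact force between any of the fingers, the arm and scale above 40 N).
It fails at once if a bystander is moved more than 30 mm (distance of any of jar_mid, mug_mid, tape_mid from where it was at the start of the episode above 0.03 m).
It fails at once if the shims are forced: the tapered shim bears on the scale with more than 11 N, or is jammed down on the packer with more than 20 N, while nobody presses the scale ((contact force between wedge and scale above 11 N or contact force between wedge and packer above 20 N) and contact force between each of the fingers, the arm and scale below 0.5 N).
It also fails if it takes over 72 s, if anything falls off the work surface, if the arm or the gripper's body presses on something with over 40 N, if the wrist force passes 120 N, or if a joint passes its speed limit or range.

ROBOT

A 6-joint arm with a two-finger parallel gripper is mounted at the origin on the work surface. World frame = base frame: x ahead of the robot, y to its left, z up, the work surface at z = 0. Lengths are in mm, angles in degrees, forces in N, time in s.
With the tool pointing down it reaches from about 350 to 850 mm from the base axis. Payload 8.1 kg.
Tool frame: the origin (TCP) lies at the centre of the arm's flange, where the gripper is bolted on; the fingertips stand 173 mm ahead of it and the grasp point (between the pads) lies 155 mm ahead of it; z points along the fingers, y is the line along which they close (so a half turn about z gives the same grasp; the last joint's range is limited). The gripper opens to 85 mm and grips with 20 to 120 N. Pads are 22 mm wide; open, the fingers measure 114 mm over their backs; the gripper's body (76 mm by 85 mm) begins 54 mm behind the grasp point. The pads swing forward as they close: fully open they stand 13 mm farther back than shut.
Start: joints at [61.57, 7.471, 85.268, -0, 87.261, -4.893], TCP at [239.586, 550.096, 404.692] pointing down, gripper open.
Joint ranges: [-169.43, 169.43], [-51.17, 129.36], [1.28, 143.12], [-76.62, 256.62], [0, 156.53], [-152.29, 152.29]. Speed limits (degrees/s): [136.94, 136.94, 159.86, 180, 180, 180].

INTERFACE

Orientations are given as [roll, pitch, yaw] about the fixed x, y, z axes, in that order (R = Rz(yaw) Ry(pitch) Rx(roll)).
In Python, from bench import * gives the robot as it stands.
- The arm moves only by the shell command python3 -m jog 'ROWS' [FORCE]. ROWS is text: rows parted by semicolons, each of 7 numbers parted by spaces: the shift along the tool's x, y, z scaled (see below), then the turn, a rotation vector about the tool's x, y, z scaled (see below), then the closure, from -1 (fully open) to 1 (shut). In form: tx ty tz wx wy wz hand; .... A call has 1 to 5 rows; each row shifts and turns the commanded pose from where the row before left it, along the tool's axes as they then stand; what a row does not reach is not made up. The controller multiplies each number of a shift by 0.1 m and each number of a turn by 60 degrees. A row lasts 1/8 s, in which the tool goes at most 62.5 mm and 10.7 degrees, less where a joint would pass 70% of its speed; a pose out of reach is approached as far as the arm can. A call with a number of a shift or a turn outside -1 to 1 is refused whole. A call with a gripper value outside its range is refused whole. The fingers move at their own pace and stop on an object; FORCE is the grip in N (left out, the last holds). Time passes only in rows, so rows that do not move let the fingers close. It gives the time, the measured TCP pose, the force, the opening and the grip force at its end, in the units of the state.
- sense(): the state, without advancing time (a new reading comes with each control period).
- snapshot(name): name is "side" or "top" or "wrist"; returns a dict with "img" (384x512x3 uint8, red, green, blue), "fx", "fy", "cx", "cy" (pixels), "extrinsics" (4x4, takes a point from camera to world coordinates). Camera axes: x right, y down, z forward; pixel columns grow to the right and rows downward; lengths in mm; the calibration is good to about 2 mm. The wrist camera is an equidistant fisheye: a pixel r from the principal point sees the ray r / f radians off the axis. A picture is of the moment at which its call begins. There is no depth.
- hand_in(): hands the job in; it is judged then, once.
The state is a dict: "time": time; "joint_pos": joint angles; "qd": joint speeds; "joint_efforts": joint torques, N m; "tool_pos": TCP position; "tcp_rot": TCP orientation; "ft_force": force on the tool from outside, world axes, zero at the start; "wrist_torque": the same for the moment, N m; "finger_gap": finger opening in mm; "grip_force": force on a finger pad.
Only numpy, scipy, OpenCV 4.12 (cv2) and the standard library are available. Lean on these libraries where they do the work, as an engineer would, in place of code of your own. Each camera call takes 0.05 s, during which the arm holds its last target. There are 200 camera calls.

## Working session

There is one attempt and no reset: what is moved stays moved. The work goes in short steps, Python scripts to look and compute and a shell command to move; the robot and the scene stay as the last step left them, time stands still between calls to the robot, and variables do not carry over. Pictures are saved under pics/ and viewed, at most 10 in all, crops included, and the job is handed in when it is done.

```bash
mkdir -p pics; ls; python3 - <<'E'
from bench import *
import cv2
s=sense();print(s)
for n in("side","top"):
    d=snapshot(n);cv2.imwrite(f"pics/{n}0.png",cv2.resize(d["img"][:,:,::-1],(800,600),interpolation=cv2.INTER_CUBIC))
    print(n,d["fx"],d["fy"],d["cx"],d["cy"],d["extrinsics"])
E
```

```text
pics
{'time': 0.0, 'joint_pos': array([ 6.15699563e+01,  7.51581061e+00,  8.53299431e+01,  1.48074569e-03,
        8.72609997e+01, -4.89352867e+00]), 'qd': array([ 0.00928773,  0.07217643, -0.00198409, -0.04770102, -0.10481626,
        0.02594405]), 'joint_efforts': array([-2.04269425e-03, -5.69417524e+01, -5.00540578e+01, -6.34327862e-04,
        1.52619526e-02, -1.64378821e-05]), 'tool_pos': array([239.46994291, 549.88996355, 403.63044132]), 'tcp_rot': array([-1.79893762e+02, -1.05800553e-02,  1.56463403e+02]), 'ft_force': array([0.88693069, 0.90717563, 0.0243444 ]), 'wrist_torque': array([-0.03358242,  0.05624599, -0.00317161]), 'grip_force': 0.0, 'finger_gap': 85.37354196862344}
side 357.48147999197084 357.48147999197084 255.58462866735715 190.82860354403354 [[ 9.97899162e-01 -4.46525842e-02  4.69404823e-02  5.26584364e+02]
 [-6.24715906e-02 -4.71265875e-01  8.79775980e-01 -9.47659081e+02]
 [-1.71628236e-02 -8.80860160e-01 -4.73065339e-01  5.89710774e+02]
 [ 0.00000000e+00  0.00000000e+00  0.00000000e+00  1.00000000e+00]]
top 395.4429163835277 395.4429163835277 250.2416022209077 193.8079692109606 [[ 1.24069102e-02 -9.90942669e-01  1.33711238e-01  4.06313068e+02]
 [-9.99677940e-01 -1.52530062e-02 -2.02820669e-02 -2.35800656e+00]
 [ 2.21378639e-02 -1.33416537e-01 -9.90812769e-01  1.30003171e+03]
 [ 0.00000000e+00  0.00000000e+00  0.00000000e+00  1.00000000e+00]]
```

View pics/top0.png

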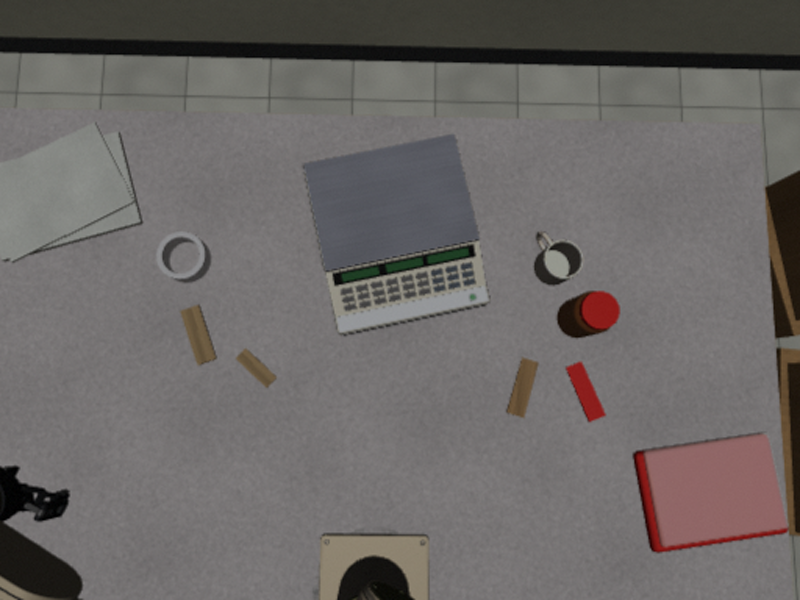

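View pics/side0.png

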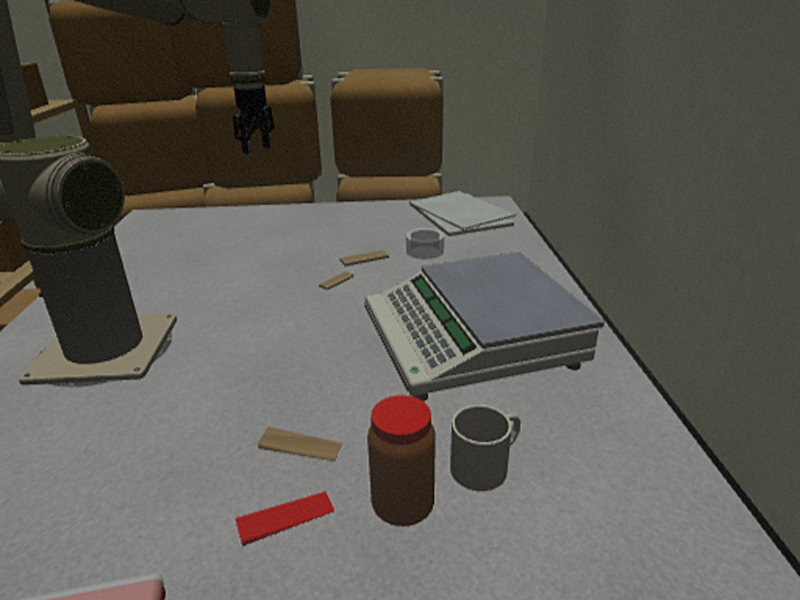

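Top view: scale centre about (400,235), front left ledge corner (338,333). Two wood strips on the left, (198,335) large and (256,368) small. A wood strip at (522,388) and a red one at (586,392) on the right, the tape at (183,257), mug at (558,262), jar at (600,312). The side view matches this; I'll enlarge the shims to measure them.

```bash
cat > h.py <<'E'
from bench import *
import numpy as np,cv2
from scipy.spatial.transform import Rotation as R
def ray(d,u,v):
    E=d["extrinsics"];r=E[:3,:3]@np.array([(u-d["cx"])/d["fx"],(v-d["cy"])/d["fy"],1]);return E[:3,3],r
def at(d,u,v,z):
    o,r=ray(d,u,v);return (o+r*(z-o[2])/r[2])[:2]
def proj(d,p,fish=False):
    E=d["extrinsics"];c=E[:3,:3].T@(np.asarray(p,float)-E[:3,3])
    if fish:
        t=np.arctan2(np.hypot(c[0],c[1]),c[2]);n=np.hypot(c[0],c[1])
        return np.array([d["cx"]+d["fx"]*t*c[0]/n,d["cy"]+d["fy"]*t*c[1]/n])
    return np.array([d["cx"]+d["fx"]*c[0]/c[2],d["cy"]+d["fy"]*c[1]/c[2]])
def fat(d,u,v,z):
    x,y=(u-d["cx"])/d["fx"],(v-d["cy"])/d["fy"];t=np.hypot(x,y)
    c=np.array([np.sin(t)*x/t,np.sin(t)*y/t,np.cos(t)]);r=d["extrinsics"][:3,:3]@c;o=d["extrinsics"][:3,3]
    return (o+r*(z-o[2])/r[2])[:2]
def crop(d,u0,v0,w,h,k):
    return cv2.resize(d["img"][v0:v0+h,u0:u0+w,::-1],None,fx=k,fy=k,interpolation=cv2.INTER_CUBIC)
E
python3 - <<'E'
from h import *
t=snapshot("top");s=snapshot("side")
a=crop(t,110,185,80,65,5)   # left shims
b=crop(t,315,220,80,65,5)   # right
c=crop(s,150,265,80,65,5); d=crop(t,185,155,140,65,5)[:, :400]
e=crop(t,195,185,80,65,5)
top=np.hstack([a,b]);bot=np.hstack([c[:270],e[:270]])
cv2.imwrite("pics/c1.png",np.vstack([top[:325],bot]))
for n,z,P in(("packer?",8,[(181,310),(196,305),(215,357),(201,363)]),("small",5,[(237,355),(248,349),(275,379),(267,386)]),("wedge?",7,[(522,359),(538,362),(524,416),(507,413)]),("scale ledge",50,[(338,333),(488,301)]),("pan",101,[(303,163),(454,135),(478,240),(326,270)]),("tape",48,[(183,257)]),("jar",150,[(600,312)]),("mug",85,[(558,262)])):
    Q=np.array([at(t,u*.64,v*.64,z) for u,v in P]);print(n,Q.round(0).tolist(),Q.mean(0).round(0))
E
```

```text
packer? [[559.0, 410.0], [570.0, 380.0], [462.0, 335.0], [449.0, 363.0]] [510. 372.]
small [[467.0, 290.0], [479.0, 268.0], [418.0, 210.0], [404.0, 226.0]] [442. 248.]
wedge? [[466.0, -305.0], [460.0, -339.0], [349.0, -307.0], [354.0, -272.0]] [ 407. -306.]
scale ledge [[512.0, 79.0], [582.0, -227.0]] [547. -74.]
pan [[849.0, 154.0], [915.0, -151.0], [697.0, -199.0], [631.0, 102.0]] [773. -23.]
tape [[664.0, 400.0]] [664. 400.]
jar [[550.0, -421.0]] [ 550. -421.]
mug [[658.0, -363.0]] [ 658. -363.]
```

View pics/c1.png

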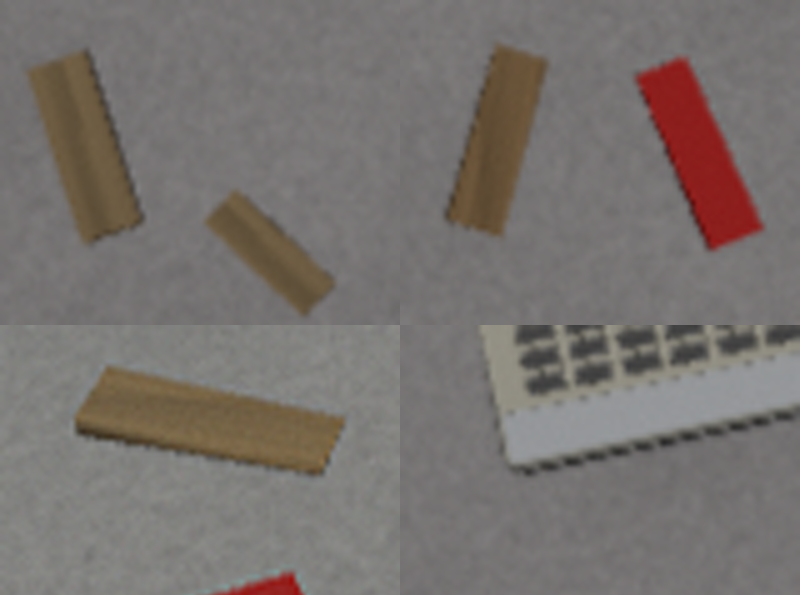

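Top crop: large packer (40 x 120) at left; the right-hand strip is the wedge, and the side crop shows its thick end towards the robot, so the thin end is at +x. Sizes agree with those given. Estimates: packer (510,372) at 23°, wedge (407,-306) at -16°, scale at 12.8° with the foot near (542,62). I'll go above the packer's near end.

```bash
cat >> h.py <<'E'
def plan(x,y,z,yaw,step=50,turn=9.6):
    s=sense();p=np.array(s["tool_pos"]);r0=R.from_euler("xyz",s["tcp_rot"],degrees=True)
    g=np.array([x,y,z]);rt=R.from_euler("xyz",[180,0,yaw],degrees=True)
    rv=(r0.inv()*rt).as_rotvec(degrees=True)
    n=max(1,int(np.ceil(np.linalg.norm(g-p)/step)),int(np.ceil(np.linalg.norm(rv)/turn)))
    out=[]
    for i in range(n):
        ri=r0*R.from_rotvec(rv*i/n,degrees=True)
        out.append(" ".join("%.3f"%v for v in [*(ri.inv().apply((g-p)/n)/100),*(rv/n/60)]))
    print(n,"rows from",p.round(1),s["tcp_rot"].round(1));print("\n".join(out))
E
python3 -c "
from h import *
plan(468.5,354.5,300,202.9)"
```

```text
7 rows from [239.5 550.  404. ] [-179.9   -0.   156.5]
-0.411 -0.125 0.149 -0.000 -0.000 -0.111
-0.394 -0.172 0.149 -0.000 -0.000 -0.111
-0.372 -0.216 0.149 -0.000 -0.000 -0.111
-0.344 -0.258 0.149 -0.000 -0.000 -0.111
-0.312 -0.296 0.149 -0.000 -0.000 -0.111
-0.276 -0.330 0.149 -0.000 -0.000 -0.111
-0.236 -0.360 0.149 -0.000 -0.000 -0.111
```

```bash
python3 -m jog '-0.41 -0.125 0.15 0 0 -0.111 -1; -0.394 -0.172 0.15 0 0 -0.111 -1; -0.372 -0.216 0.15 0 0 -0.111 -1; -0.344 -0.258 0.15 0 0 -0.111 -1; -0.312 -0.296 0.15 0 0 -0.111 -1' 20
python3 -m jog '-0.276 -0.33 0.15 0 0 -0.111 -1; -0.236 -0.36 0.15 0 0 -0.111 -1; 0 0 0 0 0 0 -1'
python3 - <<'E'
from h import *
d=snapshot("wrist");print(d["fx"],d["cx"],d["cy"],d["extrinsics"].round(3))
cv2.imwrite("pics/w1.png",cv2.resize(d["img"][:,:,::-1],(800,600),interpolation=cv2.INTER_CUBIC))
np.save("w1.npy",d,allow_pickle=True)
print(sense()["tool_pos"],sense()["tcp_rot"])
E
```

```text
time: 0.82
tool_pos: [404.0, 409.7, 329.1]
tcp_rot: [-180.0, -0.0, -170.0]
ft_force: [-0.2, -0.4, 0.9]
finger_gap: 85.2
grip_force: 0.0
time: 1.2
tool_pos: [470.1, 352.7, 297.8]
tcp_rot: [-179.9, -0.2, -157.1]
ft_force: [-0.8, 0.1, -0.0]
finger_gap: 85.1
grip_force: 0.0
297.3186396354542 253.6252075428669 193.49492841530008 [[-3.90000e-01  8.82000e-01  2.65000e-01  4.02290e+02]
 [ 9.21000e-01  3.74000e-01  1.12000e-01  3.24032e+02]
 [-1.00000e-03  2.88000e-01 -9.58000e-01  2.67412e+02]
 [ 0.00000e+00  0.00000e+00  0.00000e+00  1.00000e+00]]
[469.27475412 353.94380285 298.69208823] [-1.79990930e+02 -1.14098006e-01 -1.57115230e+02]
```

View pics/w1.png

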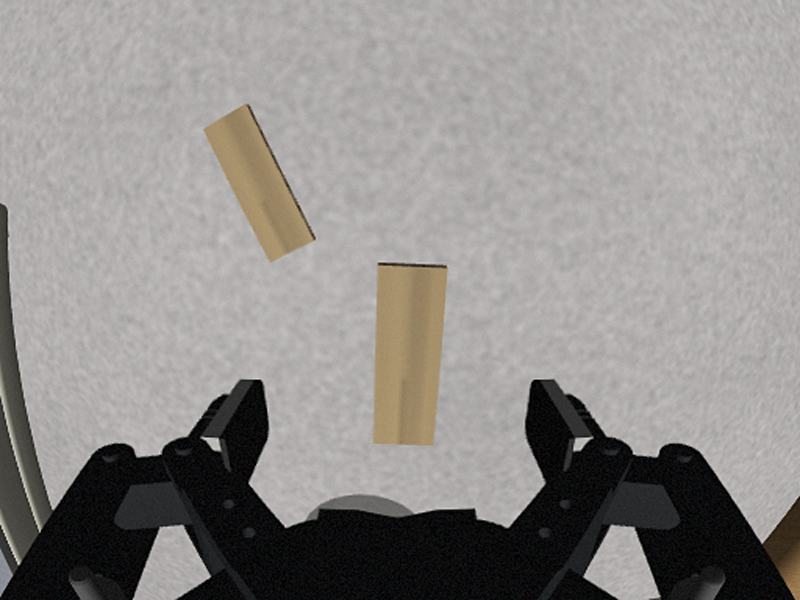

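Wrist view: the packer (top face) has near-end corners at about (378,264) and (447,267), far-end corners at (374,443) and (434,445), and lies centred between the fingers. I'll compute its pose.

```bash
python3 - <<'E'
from h import *
d=np.load("w1.npy",allow_pickle=True).item()
Q=np.array([fat(d,u*.64,v*.64,8) for u,v in((378,265),(447,268),(434,445),(374,443))])
print(Q.round(1),Q.mean(0));n=(Q[0]+Q[1])/2;f=(Q[2]+Q[3])/2
a=np.degrees(np.arctan2(*(f-n)[::-1]));print(np.linalg.norm(f-n),np.linalg.norm(Q[0]-Q[1]),a)
c=Q.mean(0);e=(f-n)/np.linalg.norm(f-n);g=c-45*e;print("grasp",g)
plan(*g,176,180+a)
E
```

```text
[[457.8 336. ]
 [443.9 373.1]
 [555.9 416.3]
 [569.8 378.8]] [506.84516009 376.03483417]
119.99857484672455 39.56590451144866 20.98175426774272
grasp [464.82890756 359.92165562]
3 rows from [469.3 353.9 298.7] [-1.800e+02 -1.000e-01 -1.571e+02]
0.005 0.024 0.409 -0.000 -0.001 0.011
0.006 0.024 0.409 -0.000 -0.001 0.011
0.006 0.024 0.409 -0.000 -0.001 0.011
```

```bash
python3 -m jog '0.006 0.024 0.41 0 0 0.012 -1; 0.006 0.024 0.41 0 0 0.012 -1; 0.005 0.024 0.43 0 0 0.011 -1; 0 0 0 0 0 0 -1'
python3 -m jog '0 0 0.02 0 0 0 0.2; 0 0 0 0 0 0 0.5; 0 0 0 0 0 0 1;0 0 0 0 0 0 1;0 0 0 0 0 0 1' 30
```

```text
time: 1.75
tool_pos: [461.6, 360.8, 171.2]
tcp_rot: [-179.9, -0.4, -159.0]
ft_force: [-0.8, 0.3, 0.5]
finger_gap: 85.5
grip_force: 0.0
time: 2.38
tool_pos: [465.5, 361.7, 175.3]
tcp_rot: [179.9, 0.2, -159.0]
ft_force: [-0.7, -1.3, 7.3]
finger_gap: 38.9
grip_force: 29.8
```

```bash
python3 -m jog '0 0 -0.1 0 0 0 1;0 0 -0.2 0 0 0 1; 0 0 0 0 0 0 1'; python3 -c "
from h import *
plan(389,27,205,192.8)"
```

```text
time: 2.75
tool_pos: [465.7, 361.9, 206.1]
tcp_rot: [179.9, 0.3, -159.0]
ft_force: [0.5, 0.6, -0.2]
finger_gap: 39.0
grip_force: 30.4
7 rows from [465.7 361.9 206.1] [ 179.9    0.3 -159. ]
0.274 -0.407 -0.000 0.000 0.001 0.019
0.265 -0.413 -0.000 0.000 0.001 0.019
0.257 -0.418 0.000 0.000 0.001 0.019
0.248 -0.423 0.000 0.000 0.001 0.019
0.240 -0.428 0.001 0.000 0.001 0.019
0.231 -0.433 0.001 0.000 0.001 0.019
0.222 -0.438 0.001 0.000 0.001 0.019
```

```bash
python3 -m jog '0.274 -0.407 0 0 0 0.019 1; 0.265 -0.413 0 0 0 0.019 1; 0.257 -0.418 0 0 0 0.019 1; 0.248 -0.423 0 0 0 0.019 1;0.24 -0.428 0 0 0 0.019 1'
python3 -m jog '0.231 -0.433 0 0 0 0.019 1; 0.222 -0.438 0 0 0 0.019 1; 0 0 0 0 0 0 1;0 0 0 0 0 0 1'
python3 - <<'E'
from h import *
d=snapshot("wrist")
cv2.imwrite("pics/w2.png",cv2.resize(d["img"][:,:,::-1],(800,600),interpolation=cv2.INTER_CUBIC))
np.save("w2.npy",d,allow_pickle=True)
s=sense();print(s["tool_pos"],s["tcp_rot"],s["ft_force"])
E
```

```text
time: 3.38
tool_pos: [409.3, 120.6, 202.8]
tcp_rot: [-180.0, 0.0, -164.7]
ft_force: [0.4, -0.8, -0.5]
finger_gap: 38.7
grip_force: 30.4
time: 3.88
tool_pos: [388.3, 26.2, 202.9]
tcp_rot: [180.0, 0.0, -167.1]
ft_force: [0.4, 0.2, -0.6]
finger_gap: 38.4
grip_force: 30.4
[388.37755945  26.67399878 202.90856602] [ 1.79990669e+02  3.90807324e-02 -1.66981657e+02] [-0.29520044  0.43035404 -0.11309675]
```

View pics/w2.png

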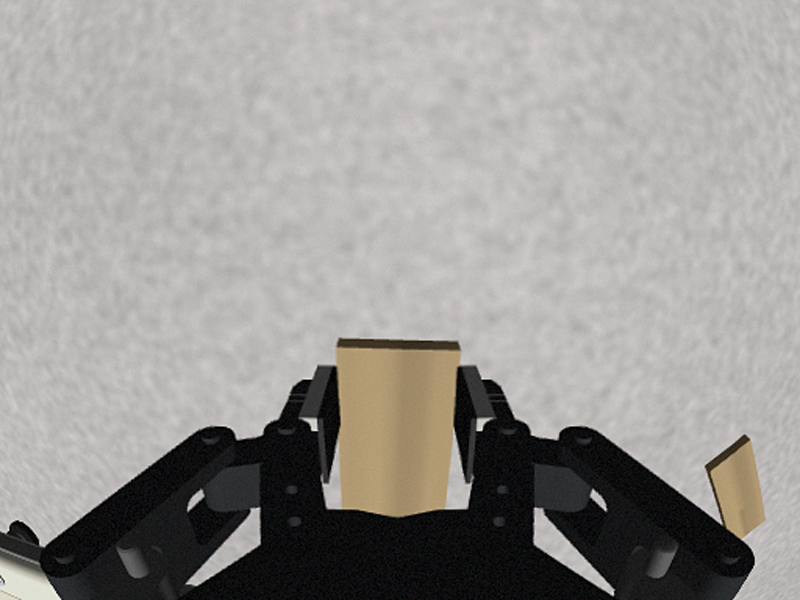

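Camera faces the robot side; the packer is held square and level, near end at (337-460, 342). Now lower it to the counter and slide it in.

```bash
python3 -m jog '0 0 0.2 0 0 0 1; 0 0 0.07 0 0 0 1; 0 0 0 0 0 0 1'
python3 -m jog '-0.2 0 0 0 0 0 1; -0.2 0 0 0 0 0 1; -0.15 0 0 0 0 0 1; -0.1 0 0 0 0 0 1; 0 0 0 0 0 0 1'
```

```text
time: 4.3
tool_pos: [388.1, 27.0, 175.5]
tcp_rot: [180.0, -0.1, -166.9]
ft_force: [-0.1, 0.5, -0.6]
finger_gap: 39.0
grip_force: 32.0
time: 4.92
tool_pos: [451.9, 41.2, 175.9]
tcp_rot: [-180.0, 0.0, -167.0]
ft_force: [-1.0, 0.3, -0.6]
finger_gap: 38.5
grip_force: 32.0
```

```bash
python3 -m jog '-0.1 0 0 0 0 0 1; -0.075 0 0.008 0 0 0 1; 0 0 0 0 0 0 1'
python3 -m jog '0 0 0 0 0 0 -0.3; 0 0 0 0 0 0 -1; 0 0 -0.2 0 0 0 -1; 0 0 -0.5 0 0 0 -1;0 0 -0.5 0 0 0 -1'
python3 -c "
from h import *
s=sense();print(s['tool_pos']);a=-16
plan(407-40*np.cos(np.radians(a)),-306-40*np.sin(np.radians(a)),300,a)
print(s['joint_pos'])"
```

```text
time: 5.3
tool_pos: [469.0, 44.8, 175.0]
tcp_rot: [-180.0, 0.0, -167.0]
ft_force: [0.1, -0.0, 0.4]
finger_gap: 38.7
grip_force: 32.0
time: 5.92
tool_pos: [467.9, 44.7, 295.8]
tcp_rot: [180.0, -0.1, -167.0]
ft_force: [0.9, 0.0, -0.4]
finger_gap: 85.3
grip_force: 0.0
[467.90085697  44.68870965 295.79002625]
16 rows from [467.9  44.7 295.8] [ 1.80e+02 -1.00e-01 -1.67e+02]
0.108 -0.193 -0.003 0.000 0.000 -0.157
0.138 -0.173 -0.003 0.000 0.000 -0.157
0.165 -0.147 -0.003 0.000 0.000 -0.157
0.187 -0.118 -0.003 0.000 0.000 -0.157
0.204 -0.086 -0.002 0.000 0.000 -0.157
0.215 -0.052 -0.002 0.000 0.000 -0.157
0.221 -0.016 -0.002 0.000 0.000 -0.157
0.220 0.021 -0.002 0.000 0.000 -0.157
0.214 0.057 -0.002 0.000 0.000 -0.157
0.202 0.091 -0.002 0.000 0.000 -0.157
0.184 0.123 -0.003 0.000 0.000 -0.157
0.161 0.151 -0.003 0.000 0.000 -0.157
0.134 0.176 -0.003 0.000 0.000 -0.157
0.104 0.195 -0.003 0.000 0.000 -0.157
0.070 0.210 -0.003 0.000 0.000 -0.157
0.035 0.218 -0.003 0.000 0.000 -0.157
[-7.98328424e-01 -8.35954573e+00  1.12627430e+02  1.12346427e-03
  7.58081352e+01 -1.03795190e+02]
```

```bash
python3 - <<'E'
from h import *
a=np.radians(-16)
plan(407-42*np.cos(a),-306-42*np.sin(a),300,164,step=52)
d=snapshot("top");s=snapshot("side")
im=np.hstack([crop(d,190,170,80,90,5),cv2.resize(crop(s,200,140,100,112,4),(400,450))])
cv2.imwrite("pics/p1.png",im)
E
```

```text
7 rows from [467.9  44.7 295.8] [ 1.80e+02 -1.00e-01 -1.67e+02]
0.250 -0.439 -0.006 0.000 -0.000 0.069
0.218 -0.456 -0.006 0.000 -0.000 0.069
0.184 -0.471 -0.006 0.000 -0.000 0.069
0.149 -0.483 -0.006 0.000 -0.000 0.069
0.114 -0.493 -0.006 0.000 -0.000 0.069
0.078 -0.499 -0.006 0.000 -0.000 0.069
0.042 -0.504 -0.006 0.000 -0.000 0.069
```

View pics/p1.png

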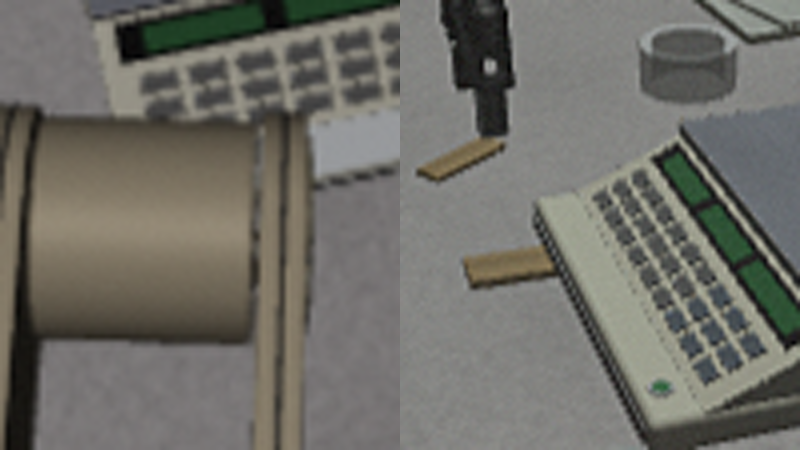

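Side crop: the packer lies flat and sticks out under the front left corner, from (465,270) to (553,258) in the crop. On to the wedge.

```bash
python3 -m jog '0.25 -0.439 0 0 0 0.069 -1; 0.218 -0.456 0 0 0 0.069 -1; 0.184 -0.471 0 0 0 0.069 -1; 0.149 -0.483 0 0 0 0.069 -1; 0.114 -0.493 0 0 0 0.069 -1'
python3 -m jog '0.078 -0.5 0 0 0 0.069 -1; 0.042 -0.504 0 0 0 0.069 -1; 0 0 0 0 0 0 -1; 0 0 0 0 0 0 -1'
python3 - <<'E'
from h import *
d=snapshot("wrist")
t=snapshot("top")
w=cv2.resize(d["img"][:,:,::-1],(512,384))
e=crop(t,205,190,45,64,6)
im=np.zeros((384,800,3),np.uint8);im[:,:512]=w;im[:,520:790]=e
cv2.imwrite("pics/w3.png",im)
np.save("w3.npy",d,allow_pickle=True);np.save("t3.npy",t,allow_pickle=True)
s=sense();print(s["tool_pos"],s["tcp_rot"],s["ft_force"])
E
```

```text
time: 6.65
tool_pos: [395.2, -198.8, 294.4]
tcp_rot: [180.0, 0.0, 172.2]
ft_force: [1.1, -0.2, -0.0]
finger_gap: 85.4
grip_force: 0.0
time: 7.15
tool_pos: [367.0, -294.2, 294.2]
tcp_rot: [179.9, -0.1, 164.0]
ft_force: [-0.1, -0.4, 0.2]
finger_gap: 85.5
grip_force: 0.0
[ 367.49844473 -293.50408737  294.46660448] [ 1.79964094e+02 -3.24887187e-02  1.64102884e+02] [-0.11783777  0.16864415  0.56154872]
```

View pics/w3.png

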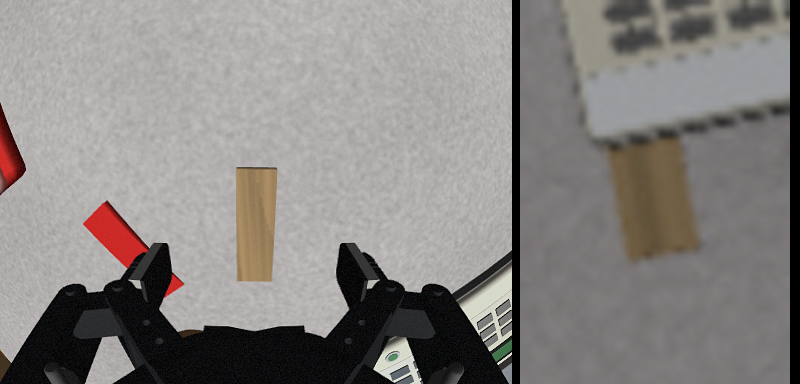

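Wrist view: wedge corners are at near (236,168), (277,168) and far (237,280), (272,281), with the red decoy to its left. Top crop: the packer's near corners are at (628,260) and (698,249), and it enters under the ledge close to the corner at (590,138). I'll compute both poses.

```bash
python3 - <<'E'
from h import *
d=np.load("w3.npy",allow_pickle=True).item();t=np.load("t3.npy",allow_pickle=True).item()
n=(fat(d,236,168.5,12)+fat(d,277,168.5,12))/2;f=(fat(d,237,281,2)+fat(d,272,281,2))/2
e=(f-n)/np.linalg.norm(f-n);a=np.degrees(np.arctan2(e[1],e[0]));c=(n+f)/2
print("wedge",n,f,np.linalg.norm(f-n),a,"c",c)
rc=np.array([fat(d,u,v,6) for u,v in((83,224),(107,201),(184,285))]);
print("red in wedge frame",[((q-c)@e,(q-c)@[-e[1],e[0]]) for q in rc])
g=lambda x,y:(205+(x-520)/6,190+y/6)
p1,p2=at(t,*g(628,260),8),at(t,*g(698,249),8);print("packer near",p1,p2,(p1+p2)/2)
L,Rr=at(t,*g(609,150),8),at(t,*g(682,137),8);ed=(L-p1+Rr-p2);print("yaw",np.degrees(np.arctan2(ed[1],ed[0])),L,Rr)
print("scale corner",at(t,*g(594,138),50))
m=c-46*e;print("grasp",m);plan(*m,179,180+a)
E
```

```text
wedge [ 348.46088469 -285.43915274] [ 464.41268776 -320.26393294] 121.06851759788702 -16.717031088616213 c [ 406.43678622 -302.85154284]
red in wedge frame [(np.float64(-0.050491832312185916), np.float64(-182.6186161716184)), (np.float64(-26.475389602745608), np.float64(-147.85737749026387)), (np.float64(65.81791651188752), np.float64(-74.42107410387838))]
packer near [449.74985608  58.10202616] [456.1855015   20.33027199] [452.96767879  39.21614908]
yaw 10.100277639077783 [509.26040966  69.72596114] [516.92741849  30.12716569]
scale corner [512.13946428  75.42364327]
grasp [ 362.38088261 -289.61986278]
3 rows from [ 367.5 -293.5  294.5] [180.   -0.  164.1]
0.020 0.008 0.385 0.000 -0.000 0.005
0.020 0.008 0.385 0.000 -0.000 0.005
0.020 0.008 0.385 0.000 -0.000 0.005
```

```bash
python3 -m jog '0.02 0.008 0.385 0 0 0.005 -1; 0.02 0.008 0.385 0 0 0.005 -1; 0.02 0.008 0.395 0 0 0.005 -1; 0 0 0 0 0 0 -1; 0 0 0 0 0 0 -1'
python3 -m jog '0 0 0 0 0 0 0.2; 0 0 0 0 0 0 1; 0 0 0 0 0 0 1;0 0 0 0 0 0 1;0 0 0 0 0 0 1' 30
```

```text
time: 7.88
tool_pos: [363.1, -290.4, 179.8]
tcp_rot: [-180.0, 0.1, 163.2]
ft_force: [0.3, -0.9, 0.3]
finger_gap: 85.4
grip_force: 0.0
time: 8.5
tool_pos: [362.6, -290.9, 179.5]
tcp_rot: [-180.0, 0.1, 163.1]
ft_force: [-1.0, 1.8, 6.5]
finger_gap: 34.5
grip_force: 29.5
```

```bash
python3 -m jog '0 0 -0.1 0 0 0 1; 0 0 -0.3 0 0 0 1; 0 0 0 0 0 0 1'; python3 -c "
from h import *
plan(404.5,29,218,193,step=54)"
```

```text
time: 8.88
tool_pos: [363.3, -291.6, 221.4]
tcp_rot: [-179.9, 0.3, 163.1]
ft_force: [-0.0, 0.3, -0.7]
finger_gap: 34.6
grip_force: 30.2
6 rows from [ 363.3 -291.6  221.4] [-179.9    0.3  163.1]
0.089 0.531 0.004 -0.001 0.001 -0.083
0.043 0.537 0.004 -0.001 0.001 -0.083
-0.004 0.539 0.005 -0.001 0.001 -0.083
-0.051 0.536 0.005 -0.001 0.001 -0.083
-0.097 0.530 0.005 -0.001 0.001 -0.083
-0.143 0.519 0.005 -0.001 0.001 -0.083
```

```bash
python3 -m jog '0.089 0.531 0 0 0 -0.083 1; 0.043 0.537 0 0 0 -0.083 1; -0.004 0.539 0 0 0 -0.083 1; -0.051 0.536 0 0 0 -0.083 1; -0.097 0.53 0 0 0 -0.083 1'
python3 -m jog '-0.143 0.519 0.01 0 0 -0.083 1; 0 0 0 0 0 0 1; 0 0 0 0 0 0 1'
python3 - <<'E'
from h import *
d=snapshot("wrist");t=snapshot("side")
im=np.zeros((450,800,3),np.uint8);im[:300,:400]=cv2.resize(d["img"][:,:,::-1],(400,300));im[:,400:]=crop(t,195,145,80,90,5)
cv2.imwrite("pics/w4.png",im)
s=sense();print(s["tool_pos"],s["tcp_rot"],s["ft_force"])
plan(404.5,29,189,193)
E
```

```text
time: 9.5
tool_pos: [396.3, -21.7, 218.2]
tcp_rot: [-180.0, 0.0, -171.8]
ft_force: [0.9, 0.6, -1.6]
finger_gap: 34.9
grip_force: 30.2
time: 9.88
tool_pos: [403.3, 30.1, 217.0]
tcp_rot: [-180.0, -0.1, -167.0]
ft_force: [-0.5, -0.9, -0.1]
finger_gap: 34.7
grip_force: 30.3
[403.44279062  29.12810012 217.14985292] [-1.79989014e+02 -3.01040781e-02 -1.67094586e+02] [-0.23279702  0.06809115 -0.66660599]
1 rows from [403.4  29.1 217.1] [-180.    -0.  -167.1]
-0.010 -0.004 0.281 -0.000 -0.001 -0.002
```

View pics/w4.png

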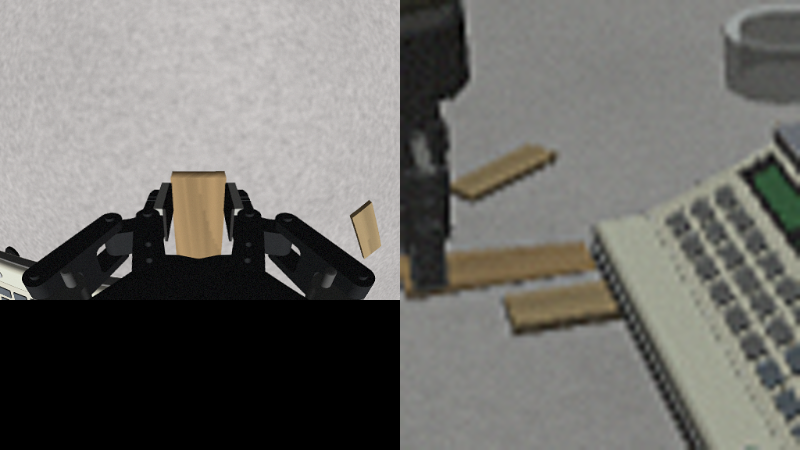

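The wedge is held straight (wrist view, 172-225 px) with its thin end close to the scale's front edge in the side crop. I'll back off a little, lower it, then slide it in.

```bash
python3 -m jog '0.08 0 0 0 0 0 1; 0 0 0.2 0 0 0 1; 0 0 0.085 0 0 0 1; 0 0 0 0 0 0 1; 0 0 0 0 0 0 1'
python3 -m jog '-0.2 0 0 0 0 0 1; -0.1 0 0 0 0 0 1; 0 0 0 0 0 0 1'
```

```text
time: 10.6
tool_pos: [396.0, 28.0, 189.4]
tcp_rot: [-180.0, 0.0, -167.0]
ft_force: [0.2, 0.2, -0.3]
finger_gap: 34.6
grip_force: 30.3
time: 10.98
tool_pos: [425.6, 35.1, 189.3]
tcp_rot: [-180.0, 0.0, -167.0]
ft_force: [-0.3, 0.5, 0.4]
finger_gap: 34.8
grip_force: 30.3
```

```bash
python3 -m jog '-0.15 0 0.01 0 0 0 1; 0 0 0.005 0 0 0 1; 0 0 0 0 0 0 1'; python3 -m jog '0 0 0.007 0 0 0 1;0 0 0 0 0 0 1'
```

```text
time: 11.35
tool_pos: [439.3, 38.3, 187.5]
tcp_rot: [-180.0, 0.0, -167.0]
ft_force: [0.5, 1.0, 1.4]
finger_gap: 34.8
grip_force: 30.4
time: 11.6
tool_pos: [439.3, 38.3, 187.2]
tcp_rot: [180.0, -0.0, -167.0]
ft_force: [-3.6, 0.6, 8.0]
finger_gap: 34.7
grip_force: 31.1
```

```bash
python3 -m jog '0 0 -0.01 0 0 0 1;0 0 0 0 0 0 1'; python3 -m jog '-0.04 0 0 0 0 0 1; -0.04 0 0 0 0 0 1;0 0 0 0 0 0 1';python3 -m jog '-0.03 0 0 0 0 0 1;0 0 0 0 0 0 1'
```

```text
time: 11.85
tool_pos: [439.2, 38.3, 187.5]
tcp_rot: [180.0, -0.0, -167.0]
ft_force: [0.7, 1.0, 0.2]
finger_gap: 34.4
grip_force: 30.3
time: 12.22
tool_pos: [447.8, 40.2, 187.6]
tcp_rot: [-180.0, 0.0, -167.0]
ft_force: [-0.5, -0.8, -0.1]
finger_gap: 34.6
grip_force: 30.3
time: 12.48
tool_pos: [450.6, 40.9, 187.7]
tcp_rot: [-180.0, 0.0, -167.0]
ft_force: [-0.1, -0.3, -0.1]
finger_gap: 34.6
grip_force: 30.3
```

```bash
python3 -m jog '-0.03 0 0 0 0 0 1;-0.03 0 0 0 0 0 1;0 0 0 0 0 0 1';python3 -m jog '-0.01 0 0 0 0 0 1;0 0 0 0 0 0 1;-0.01 0 0 0 0 0 1;0 0 0 0 0 0 1'
```

```text
time: 12.85
tool_pos: [456.4, 42.2, 187.7]
tcp_rot: [-180.0, 0.0, -167.0]
ft_force: [0.6, -0.5, -0.7]
finger_gap: 34.2
grip_force: 30.3
time: 13.35
tool_pos: [458.1, 42.7, 187.6]
tcp_rot: [180.0, -0.0, -167.0]
ft_force: [-1.0, 0.6, -0.3]
finger_gap: 34.5
grip_force: 30.3
```

```bash
python3 -m jog '-0.01 0 0 0 0 0 1;0 0 0 0 0 0 1;-0.01 0 0 0 0 0 1;0 0 0 0 0 0 1'
```

```text
time: 13.85
tool_pos: [459.7, 43.0, 187.5]
tcp_rot: [180.0, -0.1, -167.0]
ft_force: [-5.2, -1.2, 4.1]
finger_gap: 34.6
grip_force: 30.6
```

```bash
python3 -m jog '-0.01 0 0 0 0 0 1;0 0 0 0 0 0 1;-0.01 0 0 0 0 0 1;0 0 0 0 0 0 1'
```

```text
time: 14.35
tool_pos: [460.9, 43.3, 187.5]
tcp_rot: [180.0, -0.3, -167.0]
ft_force: [-12.6, -3.5, 11.4]
finger_gap: 34.6
grip_force: 31.4
```

```bash
python3 -m jog '0.02 0 0 0 0 0 1;0 0 0 0 0 0 1'
```

```text
time: 14.6
tool_pos: [459.9, 43.1, 187.5]
tcp_rot: [180.0, -0.0, -167.0]
ft_force: [-2.3, -1.0, 0.0]
finger_gap: 34.8
grip_force: 30.3
```

```bash
python3 -m jog '0 0 0 0 0 0 -0.3; 0 0 0 0 0 0 -1; 0 0 -0.3 0 0 0 -1; 0.25 0 -0.2 0 0 0 -1;0.3 0 0 0 0 0 1'
python3 -m jog '0 0 0 0 0 0 1;0 0 0 0 0 0 1;0 0 0 0 0 0 1;0 0 0 0 0 0 1;0 0 0 0 0 0 1'
python3 - <<'E'
from h import *
t=snapshot("top");s=snapshot("side")
im=np.hstack([crop(t,205,170,66,90,6),crop(s,195,155,66,90,6)])
cv2.imwrite("pics/w5.png",im)
np.save("t5.npy",t,allow_pickle=True)
s=sense();print(s["tool_pos"],s["tcp_rot"],s["ft_force"],s["time"])
E
```

```text
time: 15.22
tool_pos: [407.4, 30.6, 240.0]
tcp_rot: [-179.9, 0.3, -167.0]
ft_force: [-0.6, -0.3, -0.0]
finger_gap: 69.6
grip_force: 0.0
time: 15.85
tool_pos: [406.7, 30.8, 237.6]
tcp_rot: [180.0, -0.0, -167.0]
ft_force: [0.7, -0.5, 0.2]
finger_gap: -0.0
grip_force: 0.0
[406.60485631  30.75421029 237.59021467] [ 1.79997503e+02 -1.53792363e-02 -1.66989661e+02] [-0.62099301 -0.16533447  0.0391487 ] 15.95
```

View pics/w5.png

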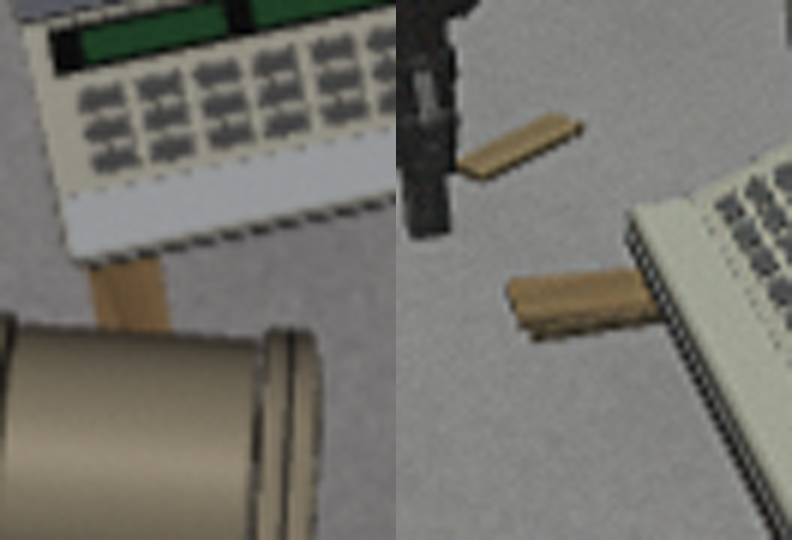

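Top and side crops: the wedge lies on the packer, lined up with it, entering under the ledge at (90-165, 262) of the crop. Closed fingers will now push its thick end.

```bash
python3 -m jog '0 0 0.3 0 0 0 1; 0 0 0.23 0 0 0 1; -0.1 0 0 0 0 0 1; -0.08 0 0 0 0 0 1; 0 0 0 0 0 0 1'; python3 -m jog '-0.03 0 0 0 0 0 1;0 0 0 0 0 0 1'
```

```text
time: 16.58
tool_pos: [425.6, 34.9, 186.1]
tcp_rot: [-180.0, 0.1, -167.0]
ft_force: [0.2, 0.4, 0.5]
finger_gap: -0.0
grip_force: 0.0
time: 16.82
tool_pos: [427.2, 35.5, 185.1]
tcp_rot: [-180.0, 0.0, -167.0]
ft_force: [1.3, -0.2, -0.4]
finger_gap: -0.2
grip_force: 0.0
```

```bash
python3 -m jog '-0.02 0 0 0 0 0 1;0 0 0 0 0 0 1;0 0 0 0 0 0 1'; python3 -m jog '-0.015 0 0 0 0 0 1;0 0 0 0 0 0 1'
```

```text
time: 17.2
tool_pos: [428.9, 35.9, 184.7]
tcp_rot: [180.0, -0.0, -167.0]
ft_force: [0.3, -0.0, -0.8]
finger_gap: 0.1
grip_force: 0.0
time: 17.45
tool_pos: [430.5, 36.2, 184.7]
tcp_rot: [-180.0, 0.0, -167.0]
ft_force: [0.5, -0.6, 0.5]
finger_gap: -0.3
grip_force: 0.0
```

```bash
python3 -m jog '-0.015 0 0 0 0 0 1;0 0 0 0 0 0 1;0 0 0 0 0 0 1'; python3 -m jog '-0.01 0 0 0 0 0 1;0 0 0 0 0 0 1;0 0 0 0 0 0 1'
```

```text
time: 17.82
tool_pos: [431.8, 36.6, 184.7]
tcp_rot: [180.0, -0.0, -167.0]
ft_force: [-0.3, -0.3, -0.3]
finger_gap: -0.2
grip_force: 0.0
time: 18.2
tool_pos: [432.8, 36.8, 184.7]
tcp_rot: [-180.0, 0.0, -167.0]
ft_force: [0.2, 0.2, 0.2]
finger_gap: 0.1
grip_force: 0.0
```

```bash
python3 -m jog '-0.01 0 0 0 0 0 1;0 0 0 0 0 0 1;0 0 0 0 0 0 1'; python3 -m jog '-0.01 0 0 0 0 0 1;0 0 0 0 0 0 1;0 0 0 0 0 0 1'
```

```text
time: 18.58
tool_pos: [433.8, 37.0, 184.7]
tcp_rot: [180.0, 0.0, -167.0]
ft_force: [0.0, -0.3, -0.3]
finger_gap: 0.1
grip_force: 0.0
time: 18.95
tool_pos: [434.8, 37.3, 184.7]
tcp_rot: [-180.0, 0.0, -167.0]
ft_force: [0.7, -0.3, 0.7]
finger_gap: -0.2
grip_force: 0.0
```

```bash
python3 -m jog '-0.01 0 0 0 0 0 1;0 0 0 0 0 0 1;0 0 0 0 0 0 1'; python3 -m jog '-0.01 0 0 0 0 0 1;0 0 0 0 0 0 1;0 0 0 0 0 0 1'
```

```text
time: 19.32
tool_pos: [435.3, 37.4, 184.5]
tcp_rot: [180.0, -0.1, -167.0]
ft_force: [-4.6, -1.7, 3.9]
finger_gap: -0.1
grip_force: 2.7
time: 19.7
tool_pos: [435.7, 37.5, 184.2]
tcp_rot: [180.0, -0.2, -167.0]
ft_force: [-8.8, -2.6, 6.4]
finger_gap: 0.2
grip_force: 4.7
```

```bash
python3 -m jog '-0.005 0 -0.005 0 0 0 1;0 0 0 0 0 0 1;0 0 0 0 0 0 1'
```

```text
time: 20.08
tool_pos: [436.0, 37.7, 184.3]
tcp_rot: [180.0, -0.2, -167.0]
ft_force: [-6.9, -2.5, 3.4]
finger_gap: -0.1
grip_force: 3.9
```

```bash
python3 -m jog '-0.004 0 -0.003 0 0 0 1;0 0 0 0 0 0 1;0 0 0 0 0 0 1'
```

```text
time: 20.45
tool_pos: [436.2, 37.8, 184.4]
tcp_rot: [180.0, -0.3, -167.0]
ft_force: [-7.0, -2.0, 1.1]
finger_gap: -0.1
grip_force: 3.8
```

Snug: about 7.3 N of push with hardly any downforce. Back off and go over the corner.

```bash
python3 -m jog '0.02 0 0 0 0 0 1;0.2 0 0 0 0 0 1;0 0 -0.4 0 0 0 1;0 0 -0.3 0 0 0 1; 0 0 0 0 0 0 1'; python3 -c "
from h import *
plan(534,60,240,193)"
```

```text
time: 21.08
tool_pos: [417.9, 32.9, 258.7]
tcp_rot: [-179.9, 0.4, -167.0]
ft_force: [-0.3, -0.5, -1.5]
finger_gap: 0.1
grip_force: 0.0
3 rows from [417.9  32.9 258.7] [-179.9    0.4 -167. ]
-0.397 0.001 0.065 -0.001 0.002 0.000
-0.397 0.001 0.064 -0.001 0.002 0.000
-0.397 0.001 0.063 -0.001 0.002 0.000
```

```bash
python3 -m jog '-0.4 0 0 0 0 0 1;-0.4 0 0 0 0 0 1;-0.4 0 0 0 0 0 1;0 0 0.15 0 0 0 1;0 0 0 0 0 0 1';python3 -m jog '0 0 0 0 0 0 1;0 0 0.05 0 0 0 1;0 0 0 0 0 0 1;0 0 0.05 0 0 0 1;0 0 0 0 0 0 1'
```

```text
time: 21.7
tool_pos: [531.5, 59.9, 237.5]
tcp_rot: [179.9, -0.3, -167.0]
ft_force: [-1.2, 0.1, 0.2]
finger_gap: -0.0
grip_force: 0.0
time: 22.32
tool_pos: [532.8, 59.9, 230.1]
tcp_rot: [180.0, -0.0, -167.0]
ft_force: [0.2, 0.3, 0.2]
finger_gap: 0.1
grip_force: 0.0
```

Expected contact at a TCP height of about 223 to 224.

```bash
python3 -m jog '0 0 0.03 0 0 0 1;0 0 0 0 0 0 1;0 0 0.015 0 0 0 1;0 0 0 0 0 0 1;0 0 0 0 0 0 1';python3 -m jog '0 0 0.01 0 0 0 1;0 0 0 0 0 0 1;0 0 0 0 0 0 1'
```

```text
time: 22.95
tool_pos: [533.1, 59.9, 226.1]
tcp_rot: [-180.0, 0.0, -167.0]
ft_force: [0.5, -0.6, -0.5]
finger_gap: -0.0
grip_force: 0.0
time: 23.32
tool_pos: [533.1, 59.9, 225.0]
tcp_rot: [-180.0, 0.0, -167.0]
ft_force: [-0.4, -0.6, -0.3]
finger_gap: -0.1
grip_force: 0.0
```

```bash
python3 -m jog '0 0 0.01 0 0 0 1;0 0 0 0 0 0 1;0 0 0 0 0 0 1';python3 -m jog '0 0 0.01 0 0 0 1;0 0 0 0 0 0 1;0 0 0 0 0 0 1'
```

```text
time: 23.7
tool_pos: [533.1, 60.0, 224.0]
tcp_rot: [180.0, -0.0, -167.0]
ft_force: [-0.6, 0.0, 0.0]
finger_gap: 0.3
grip_force: 0.0
time: 24.08
tool_pos: [533.2, 60.0, 223.4]
tcp_rot: [-180.0, 0.0, -167.0]
ft_force: [-2.6, 0.5, 5.0]
finger_gap: 0.1
grip_force: 2.7
```

```bash
python3 -m jog '0 0 0.006 0 0 0 1;0 0 0 0 0 0 1;0 0 0 0 0 0 1;0 0 0 0 0 0 1'
```

```text
time: 24.58
tool_pos: [533.2, 60.0, 223.4]
tcp_rot: [-180.0, 0.0, -167.0]
ft_force: [-6.3, -1.3, 10.3]
finger_gap: 0.0
grip_force: 5.4
```

10.3 N and the corner does not yield. Hold briefly, then let go.

```bash
python3 -m jog '0 0 0 0 0 0 1;0 0 0 0 0 0 1;0 0 0 0 0 0 1'; python3 -m jog '0 0 -0.01 0 0 0 1;0 0 -0.03 0 0 0 1;0 0 -0.3 0 0 0 1;0.3 0 -0.3 0 0 0 1;0.4 0 0 0 0 0 1'; python3 -m jog '0.4 0 0 0 0 0 1;0 0.5 0 0 0 0 1;0 0.5 0 0 0 0 1;0 0.5 0 0 0 0 1;0 0 0 0 0 0 1'
python3 - <<'E'
from h import *
t=snapshot("top");s=snapshot("side")
im=np.hstack([crop(t,195,170,66,90,6),crop(s,195,155,66,90,6)])
cv2.imwrite("pics/w6.png",im)
E
```

```text
time: 24.95
tool_pos: [533.2, 60.0, 223.4]
tcp_rot: [-180.0, 0.0, -167.0]
ft_force: [-6.1, -0.2, 10.7]
finger_gap: -0.1
grip_force: 5.4
time: 25.58
tool_pos: [465.7, 44.1, 289.4]
tcp_rot: [-179.9, 0.3, -167.0]
ft_force: [0.4, 0.4, 0.7]
finger_gap: 0.3
grip_force: 0.0
time: 26.2
tool_pos: [391.2, 183.9, 286.5]
tcp_rot: [180.0, 0.0, -166.7]
ft_force: [0.6, -0.4, 0.1]
finger_gap: -0.0
grip_force: 0.0
```

View pics/w6.png

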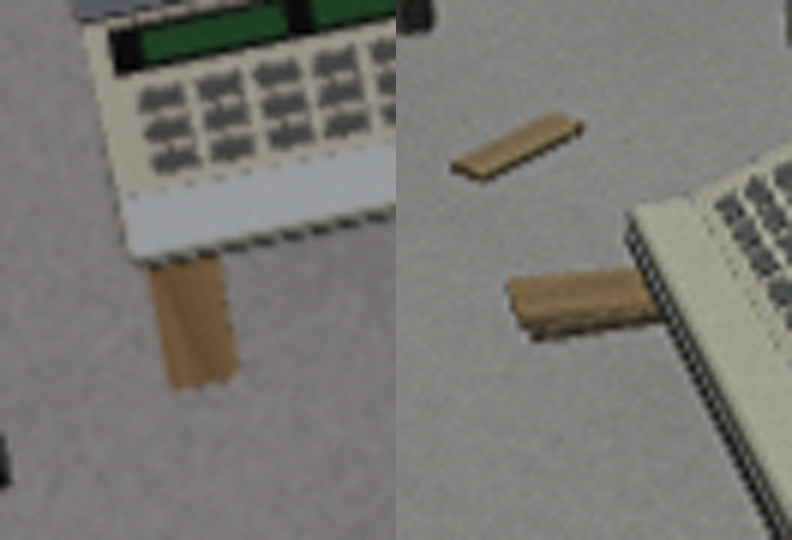

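The wedge and packer are aligned under the corner (thick end at (172-237, 385) of the top crop). The scale has not moved: its corner is at (127,258), the same as before allowing for the crop shift.

```bash
python3 -c "
from bench import *
print(hand_in())"
```

```text
the job is handed in; nothing more can be done
None
```

The job is handed in, with no verdict returned: packer and tapered shim are under the seized foot, the shim snug at about 7 N of push, the corner held a 10 N press without yielding, and the robot is clear with the scale showing no visible shift.

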